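# Book a cigar box onto a job card with the hand scanner

### The arm

A 6-joint arm with a two-finger parallel gripper is mounted at the origin on the work surface. World frame = base frame: x ahead of the robot, y to its left, z up, the work surface at z = 0. Lengths are in mm, angles in rad, forces in N, time in s.
With the tool pointing down it reaches from about 350 to 875 mm from the base axis. Payload 4.2 kg.
Tool frame: the origin (TCP) lies between the finger pads; the fingertips stand 11 mm ahead of it and the grasp point (between the pads) lies 8 mm behind it; z points along the fingers, y is the direction in which the jaws open and shut (so a half turn about z gives the same grasp; the last joint's range is limited). The gripper opens to 85 mm and grips with 20 to 120 N. Pads are 22 mm wide; open, the fingers measure 114 mm over their backs; the gripper's body (76 mm by 85 mm) begins 54 mm behind the grasp point. The pads swing forward as they close: fully open they stand 13 mm farther back than shut.
Start: joints at [1.548, 0.385, 0.008, 0, -1.194, -0.259], TCP at [173.771, 600.336, 242.312] pointing down, gripper open.
Joint ranges: [-3.14, 3.14], [-1.21, 2.06], [-1.07, 1.41], [-3.16, 2.05], [-2.99, -0.16], [-3.1, 3.1]. Speed limits (rad/s): [2.79, 2.79, 3.14, 3.14, 3.14, 3.14].

### API

Orientations are given as a unit quaternion [x, y, z, w].
In Python, from bench import * gives the robot as it stands.
- The arm moves only by the tool servo_tool, never from a script. Its argument "rows" is a list of rows, each a list of 7 numbers: the opening, from 0 (shut) to 1 (fully open), then the shift along the tool's x, y, z in cm, then the turn, a rotation vector about the tool's x, y, z in degrees. A call has 1 to 12 rows; each row shifts and turns the commanded pose from where the row before left it, along the tool's axes as they then stand; what a row does not reach is not made up. A row lasts 1/10 s, in which the tool goes at most 50 mm and 8.59 degrees, less where a joint would pass 70% of its speed; a pose out of reach is approached as far as the arm can. A call is refused whole if a number of a shift passes 5 or a number of a turn 8.59, either way. A call with a gripper value outside its range is refused whole. The fingers move at their own pace and stop on an object; the grip force is fixed at half the most. Time passes only in rows, so rows that do not move let the fingers close. It gives the time, the measured TCP pose, the force and the opening at its end, in the units of the state.
- read_state(): the state, without advancing time (a new reading comes with each control period).
- get_image(name): name is "scene" or "top"; returns a dict with "image" (384x512x3 uint8, red, green, blue), "mtx" (3x3 intrinsics, pixels), "extrinsics" (4x4, takes a point from camera to world coordinates). Camera axes: x right, y up, looking along -z (the intrinsics and any distortion apply to the point x, -y, -z); pixel columns grow to the right and rows downward; lengths in mm; the calibration is good to about 2 mm. A picture is of the moment at which its call begins. There is no depth.
- job_done(): hands the job in, once; it reports no verdict.
The state is a dict: "clock": time; "joints": joint angles; "joint_vel": joint speeds; "joint_efforts": joint torques, N m; "position": TCP position; "ee_rot": TCP orientation; "contact_force": force on the tool from outside, world axes, zero at the start; "wrist_torque": the same for the moment, N m; "gripper_width": finger opening in mm.
Only numpy, scipy, OpenCV 4.12 (cv2) and the standard library are available. Lean on these libraries where they do the work, as an engineer would, in place of code of your own. Each camera call takes 0.05 s, during which the arm holds its last target. There are 200 camera calls.

### The job

Take the hand scanner from its cradle and scan the barcode label on the lid of the long low cigar box (not the tall box), then the barcode label on the sloping job-card board: each time point the window squarely at the middle of the label from about 100 mm away, with the scanner's head turned so that its scan line runs along the label's long side, and hold it still for about a second. Then lay the scanner back in its cradle the way it lay, window down and the same way round, letting go only once it is down in place. Leave the boxes, the board and everything else on the bench where they are.

Things in the scene. Friction and masses are not known exactly. Their poses are not given: they have to be found in the camera images.
- scanner: Light grey barcode scanner, 200 mm long, 0.25 kg, lying window down in its cradle. Origin below the grip's middle, in the plane of the window (lowest face); x from handle to head, z up. Handle: bar x -100 to 42, 34 wide (y), z 22 to 50 mm. Head: x 40 to 100, 62 wide, z 0 to 50 mm. It looks along its own -z; the scan line runs along its y (across the head).
- scanner_grip (a point): Point to grip, in the middle of the handle's section, close to the centre of mass: x 0, y 0, z 36 mm in the scanner's frame. Grip across y (34 mm). Axes as the scanner's.
- scanner_window (a point): Middle of the reading window on the underside of the head: x 70, y 0, z 0 mm in the scanner's frame. Axes as the scanner's.
- scanner_focus (a point): Point 100 mm straight out of the window (x 70, y 0, z -100 mm in the scanner's frame): it should fall on the middle of the label being read. Axes as the scanner's.
- cradle: Black fixed cradle, base 235 x 105 mm; origin mid underside, x to the head end. Scanner belongs with its origin 50 mm above this origin, same axes. Head block x 39 to 105, top z 50; lips to z 65 (inner faces y +-36.5, x 106). Handle post x -91 to -73, top z 72; cheeks to z 90 (inner faces y +-22.5). Handle free for the fingers from x -70 to 38.
- low_box: Long low closed wooden cigar box with brass clasp, 110 (x) x 160 (y) x 45 mm high, loose. Origin at the centre of its underside.
- low_box_label (a point): Middle of the white 50 x 90 mm barcode label on the low box's lid (45 mm above the bench); z is the outward normal (up), y the label's long side (the bars stand side by side along it).
- tall_box: Tall closed wooden cigar box, 110 (x) x 130 (y) x 100 mm high, loose, with a label like the other's: not to be scanned. Origin at the centre of its underside.
- tall_box_label (a point): Middle of the 50 x 90 mm label on the tall box's lid (100 mm above the bench); z up, y along its long side.
- card_board (a joint): Slope of the job-card board, rad (0 level, larger = far edge higher; starts at 0.25 to 0.55); the hinge is stiff and holds.
- card_label (a point): Middle of the white 50 x 90 mm barcode label on the sloping plywood board (140 x 132 x 10 mm, hinged along its near edge 30 mm above the bench; label middle 78 mm up the slope from the hinge). z is the board's outward normal, x up the slope, y along the label's long side (level).
- card_stand: Dark wooden base of the board, 150 (x) x 160 (y) mm, fixed. Origin at the centre of its underside; the hinge is at x -60 mm, z 30 mm, along y.
- gauge: Bystander: wooden ring gauge, flat plate 60 x 160 x 12 mm with four holes. Origin under its centre.
- knife: Bystander: half-moon steel knife with wooden back, about 120 x 95 mm, 12 mm high, lying flat.
- gum_jar: Bystander: amber glass jar with white cap, 64 mm across, 75 mm high. Origin under its centre.
- mug: Bystander: white mug, 80 mm across, 92 mm high. Origin under its centre.
Things that resemble listed ones, but are neither listed nor needed, are in the scene too. Leave any pink look-alike of the low_box alone.

How it is judged:
By the outcome, as a careful person would: the job done as asked, in the order asked, and still so for the second after the job is handed in, with the robot touching nothing.
It also fails if it takes over 61 s, if anything falls off the work surface, if the arm or the gripper's body presses on something with over 40 N, if the wrist force passes 120 N, or if a joint passes its speed limit or range.

## Working session

There is one attempt and no reset: what is moved stays moved. The work goes in short steps, Python scripts to look and compute and a tool call to move; the robot and the scene stay as the last step left them, time stands still between calls to the robot, and variables do not carry over. Pictures are saved under pics/ and viewed, about 8 in all and at most 12, crops included, and the job is handed in when it is done.

Besides the shell and the picture viewer there is one more tool, called after "Call:" as name(argument=value, ...) on one line, values as JSON. servo_tool: Moves the arm, as the interface text tells. Its arguments: {"type":"object","properties":{"rows":{"type":"array","items":{"type":"array","items":{"type":"number"}}}},"required":["rows"]}

```bash
mkdir -p pics; ls; python3 - <<'E'
from bench import *
import cv2,numpy as np
for n in("scene","top"):
    d=get_image(n); cv2.imwrite(f"pics/{n}0.png",cv2.resize(d["image"][:,:,::-1],(800,600),interpolation=cv2.INTER_CUBIC))
    np.savez(f"{n}.npz",**{k:np.array(v) for k,v in d.items()}); print(n,d["mtx"],d["extrinsics"],d.keys())
print(read_state())
E
```

```text
pics
scene [[359.15094492   0.         262.66960331]
 [  0.         359.15094492 194.91777558]
 [  0.           0.           1.        ]] [[-3.88521110e-01 -6.91288209e-01  6.09238836e-01  1.12769410e+03]
 [ 9.21376030e-01 -2.99238489e-01  2.48037371e-01  2.86211028e+02]
 [ 1.08423992e-02  6.57705815e-01  7.53196856e-01  8.28599743e+02]
 [ 0.00000000e+00  0.00000000e+00  0.00000000e+00  1.00000000e+00]] dict_keys(['image', 'mtx', 'extrinsics'])
top [[497.39223362   0.         252.72219619]
 [  0.         497.39223362 193.15990016]
 [  0.           0.           1.        ]] [[-1.61334263e-02  9.93176730e-01 -1.15497597e-01  3.10957812e+02]
 [-9.99646554e-01 -1.84629575e-02 -1.91281537e-02  2.38303727e+01]
 [-2.11300644e-02  1.15148172e-01  9.93123567e-01  1.50375348e+03]
 [ 0.00000000e+00  0.00000000e+00  0.00000000e+00  1.00000000e+00]] dict_keys(['image', 'mtx', 'extrinsics'])
{'clock': 0.1, 'joints': array([ 1.54756160e+00,  3.85451821e-01,  6.78623714e-03, -3.87328575e-04,
       -1.19401168e+00, -2.58588434e-01]), 'joint_vel': array([-0.0021436 , -0.00231752,  0.00195047,  0.0022347 , -0.00185839,
       -0.00045165]), 'joint_efforts': array([-4.80003382e-04, -3.93316376e+01,  1.88929617e+01,  4.19801608e+00,
       -2.60245717e-03,  4.91454855e-06]), 'position': array([173.68025811, 599.87377991, 241.3641317 ]), 'ee_rot': array([ 9.90077892e-01, -1.40516369e-01, -6.83510030e-05,  9.55099049e-04]), 'contact_force': array([-0.51216412, -0.61805392, -0.02115058]), 'wrist_torque': array([ 0.02030622, -0.01500683,  0.00707273]), 'gripper_width': 85.40984880604}
```

View pics/top0.png

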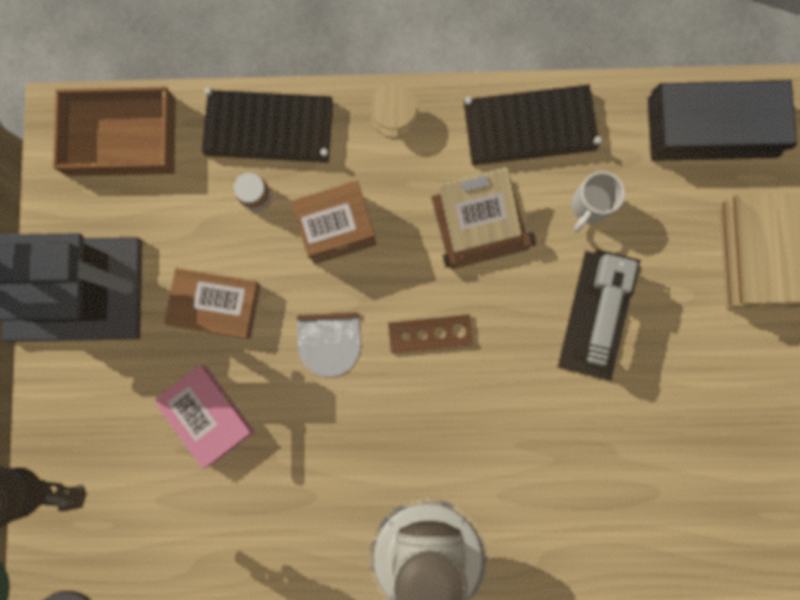

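View pics/scene0.png

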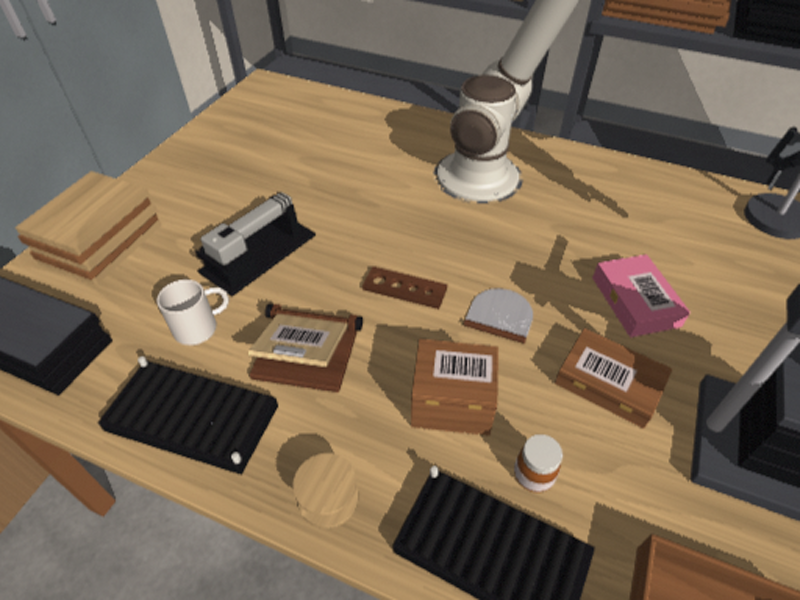

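The listed scene at pics: the boxes at top (212,302) = brown, low, with clasp; (335,220) = tall box; (205,415) = pink look-alike. The long low brown one at (212,302) fits. Confirm in enlarged crops.

```bash
cat > h.py <<'E'
import numpy as np,cv2
def load(n):
    d=np.load(f"{n}.npz"); return d["image"],d["mtx"],d["extrinsics"]
def proj(n,P):
    _,K,E=load(n); P=np.atleast_2d(P); p=(P-E[:3,3])@E[:3,:3]; p=p*[1,-1,-1]; q=p@K.T; return q[:,:2]/q[:,2:]
def ray(n,uv):
    _,K,E=load(n); d=np.linalg.solve(K,[uv[0],uv[1],1])*[1,-1,-1]; return E[:3,3],E[:3,:3]@d
def onz(n,uv,z):
    o,d=ray(n,uv); return o+d*(z-o[2])/d[2]
def crop(n,c,w,h,s):
    im=load(n)[0][:,:,::-1]; x,y=int(c[0]-w/2),int(c[1]-h/2)
    o=cv2.resize(im[y:y+h,x:x+w],(w*s,h*s),interpolation=cv2.INTER_CUBIC)
    for k in range(0,w,10): cv2.putText(o,str(x+k),(k*s,8),0,.3,(0,0,255)); o[::2,int((k+.5)*s)]=(0,255,255) if k%20==0 else o[::2,int((k+.5)*s)]
    for k in range(0,h,10): cv2.putText(o,str(y+k),(0,int((k+.5)*s)),0,.3,(0,0,255)); o[int((k+.5)*s),::4]=(0,255,255) if k%20==0 else o[int((k+.5)*s),::4]
    return o
E
python3 - <<'E'
from h import *
a=crop("top",(136,194),80,60,5);b=crop("scene",(392,240),80,60,5);c=crop("top",(308,138),80,60,5);d=crop("scene",(194,218),80,60,5)
cv2.imwrite("pics/m1.png",np.vstack([np.hstack([a,b]),np.hstack([c,d])]))
a=crop("top",(383,202),64,96,6)
b=crop("scene",(163,154),80,72,5)
o=np.zeros((576,790,3),np.uint8);o[:,:384]=a;o[:360,386:786]=b
cv2.imwrite("pics/m2.png",o)
E
```

```text
(no output)
```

View pics/m1.png

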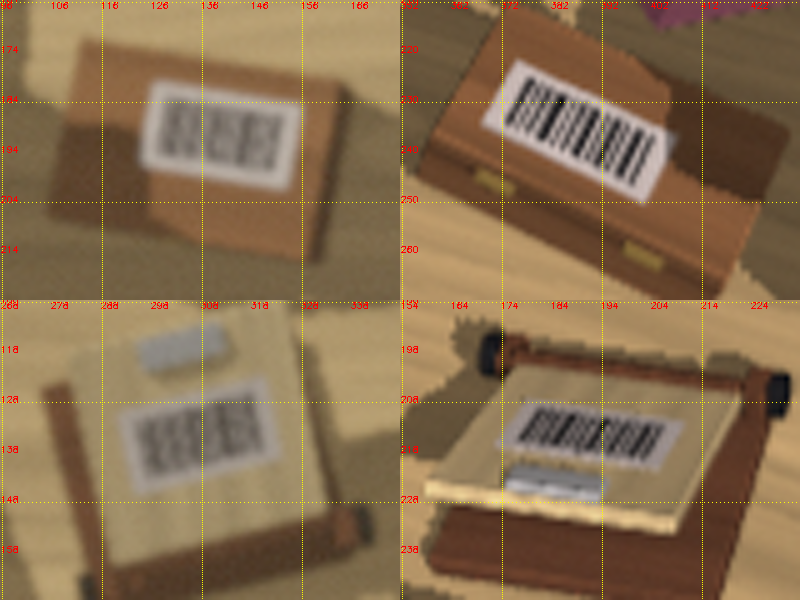

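View pics/m2.png

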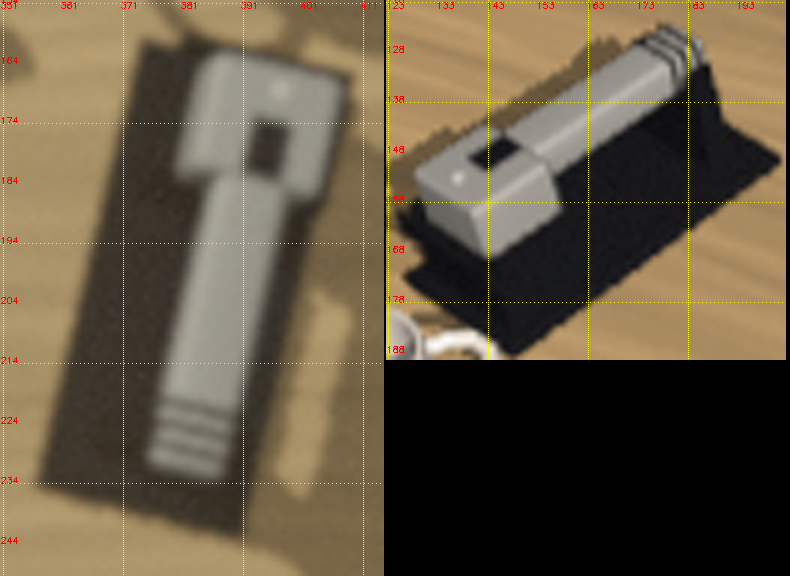

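Crops: the brown box at top (140,191)/scene (387,236) has two brass clasps and a low side: it is the low box. Its label, the card label (top ~(307,135), scene ~(192,217)) and the scanner (head to the far side, top ~(394,173)) are clear. Fit the poses with both cameras.

```bash
cat > fit.py <<'E'
from h import *
from scipy.optimize import least_squares as LS
from scipy.spatial.transform import Rotation as R
def px(l,x0,y0,s,ox=0,oy=0): return (np.array(l,float)-[ox,oy])/s-.5+[x0,y0]
lab=np.array([[25,45,0],[25,-45,0],[-25,-45,0],[-25,45,0.]])
Lt=px([(153,80),(301,103),(289,190),(140,167)],96,164,5)
Ls=px([(482,125),(518,60),(677,133),(642,202)],352,210,5,400)   
Ct=px([(120,412),(265,378),(282,457),(137,493)],268,108,5,0,300)
Cs=px([(683,420),(514,400),(496,447),(668,472)],154,188,5,400,300)
sc=np.array([[100,31,50],[100,-31,50],[40,-31,50],[40,31,50],[-100,17,50],[-100,-17,50.]])
St=px([(205,47),(350,75),(322,203),(175,178),(147,462),(222,480)],351,154,6)
Ss=px([(474,207),(414,173),(491,127),(541,170)],123,118,5,386)
Z=lambda a:R.from_euler('z',a)
def low(p): return Z(p[2]).apply(lab)+[p[0],p[1],45]
def Tcard(p):
    r=Z(p[2])*R.from_euler('y',-p[3]); return r, Z(p[2]).apply([-60,0,30])+[p[0],p[1],0]
def card(p,zo):
    r,t=Tcard(p); return r.apply(lab+[78,0,zo])+t
def scan(p): return Z(p[2]).apply(sc)+[p[0],p[1],50]
def match(P,n,Q): return (proj(n,P)-Q)
def near(P,n,Q): # order-free corner match (cyclic)
    q=proj(n,P); return min((np.roll(Q[::s],k,0)-q for s in(1,-1) for k in range(4)),key=lambda e:(e**2).sum())
def run(name,f,p0,t,s):
    ft=lambda p:np.r_[near(f(p),"top",t).ravel() if len(t)==4 else match(f(p),"top",t).ravel(), (near(f(p),"scene",s) if len(t)==4 else match(f(p)[:len(s)],"scene",s)).ravel()]
    b=LS(ft,p0); r=b.fun.reshape(-1,2)
    print(name,b.x.round(3),"rms",np.sqrt((r**2).mean()).round(2)); print(r.round(1).tolist())
    # single-camera solutions
    return b.x
if __name__=="__main__":
    c=onz("top",Lt.mean(0),45); print(c, onz("scene",Ls.mean(0),45))
    pl=run("low",low,[c[0],c[1],-.15],Lt,Ls)
    c=onz("top",Ct.mean(0),65); print(c)
    for zo in (0,10): pc=run("card",lambda p:card(p,zo),[c[0],c[1],.2,.4],Ct,Cs); print(card(pc,zo).mean(0))
    c=onz("top",St.mean(0),100); print(c)
    ps=run("scan",scan,[c[0],c[1],-.2],St,Ss)
E
python3 fit.py
```

```text
[494.79866421 387.56323507  45.        ] [494.0474966  386.94040904  45.        ]
low [ 4.94228e+02  3.86768e+02 -1.71000e-01] rms 0.45
[[-0.5, -0.7], [-0.5, -0.6], [0.0, 0.2], [-0.1, 0.2], [-1.0, -0.3], [0.1, 0.1], [0.4, -0.2], [-0.1, -0.6]]
[ 649.21570642 -113.23772661   65.        ]
card [ 6.38732e+02 -1.16868e+02  2.59000e-01  4.32000e-01] rms 0.91
[[0.2, -0.8], [-0.3, 0.7], [-0.5, 0.3], [-0.3, -0.7], [1.6, 0.9], [0.4, -0.0], [-2.3, -1.2], [-0.3, -1.0]]
[ 649.19826324 -114.09179874   62.67031881]
card [ 6.39300e+02 -1.16265e+02  2.56000e-01  3.31000e-01] rms 0.81
[[0.5, -0.4], [-0.0, 1.0], [-0.6, 0.4], [-0.3, -0.6], [1.6, 0.4], [0.4, -0.5], [-2.3, -0.0], [-0.3, 0.1]]
[ 649.48921721 -113.59572761   64.7719543 ]
[ 465.64069921 -336.84439868  100.        ]
scan [ 4.54094e+02 -3.34482e+02 -2.72000e-01] rms 1.26
[[1.8, -0.1], [-0.9, 0.5], [-0.9, -0.5], [2.1, -1.8], [0.4, 0.1], [-0.2, 0.1], [0.7, 2.1], [-0.8, -0.1], [-0.2, -1.1], [3.2, -1.2]]
```

```bash
cat > ov.py <<'E'
from fit import *
def draw(o,n,P,c,w,h,s,col,closed=True):
    x,y=int(c[0]-w/2),int(c[1]-h/2); q=((proj(n,P)-[x,y]+.5)*s*8).round().astype(int)
    cv2.polylines(o,[q.reshape(-1,1,2)],closed,col,1,cv2.LINE_AA,3)
box=lambda x0,x1,w,z:np.array([[x0,w,z],[x1,w,z],[x1,-w,z],[x0,-w,z]],float)
def cardlines(p,zo):
    r,t=Tcard(p); B=lambda b:r.apply(b)+t
    st=lambda b:Z(p[2]).apply(b)+[p[0],p[1],0]
    return [B(lab+[78,0,zo]),B(box(0,132,70,zo)),B(box(8,140,66,zo)),st(box(-75,75,80,0))]
def scanlines(p):
    f=lambda b:Z(p[2]).apply(b)+[p[0],p[1],50]
    return [f(box(40,100,31,50)),f(box(-100,42,17,50)),f(box(40,100,31,15)),f(box(-117.5,117.5,52.5,-50)) ]
E
python3 - <<'E'
from ov import *
p=[639.3,-116.3,.256,.331]; ps=[454.1,-334.5,-.272]
W=[]
for n,c in(("top",(308,138)),("scene",(194,218))):
    x,y=int(c[0]-40),int(c[1]-30)
    o=cv2.resize(load(n)[0][y:y+60,x:x+80,::-1],(400,300),interpolation=cv2.INTER_CUBIC)
    for L,col in zip(cardlines(p,10),[(0,0,255),(0,255,0),(255,255,0),(255,0,255)]): draw(o,n,L,c,80,60,5,col)
    W.append(o)
for n,c in(("top",(383,202)),("scene",(163,154))):
    w,h=(96,100) if n=="top" else (80,75)
    s=3 if n=="top" else 4
    w,h,s=(100,75,4) if n=="scene" else (100,100,4)
    h=75 if n=="scene" else 75
    if n=="top":c=(383,202)
    h=90; x,y=int(c[0]-50),int(c[1]-45)
    o=cv2.resize(load(n)[0][y:y+90,x:x+100,::-1],(400,360),interpolation=cv2.INTER_CUBIC)
    for L,col in zip(scanlines(ps),[(0,0,255),(0,255,0),(255,255,0),(255,0,255)]): draw(o,n,L,c,100,90,4,col)
    W.append(o)
a=np.hstack(W[:2]);b=np.hstack(W[2:]); cv2.imwrite("pics/ov1.png",np.vstack([a,b])[:660] if 0 else cv2.resize(np.vstack([a,b]),(727,600)))
E
```

```text
(no output)
```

View pics/ov1.png

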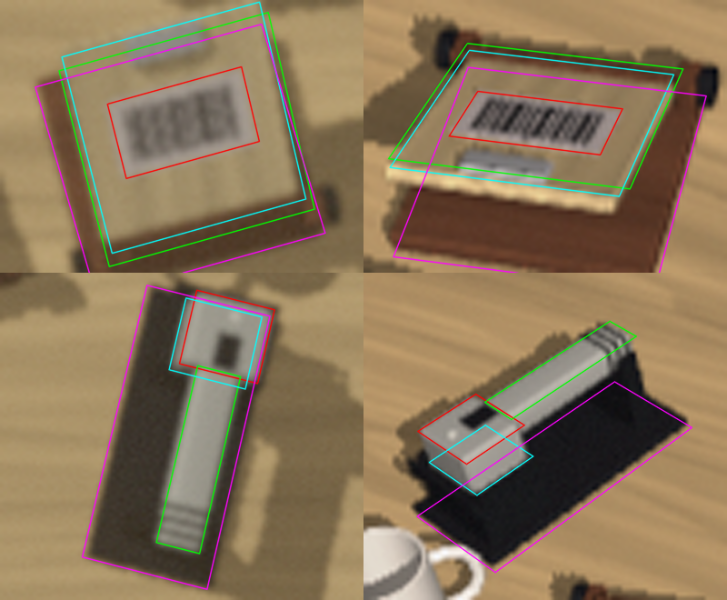

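```bash
python3 - <<'E'
from h import *
cv2.imwrite("pics/ct.png",crop("top",(310,136),80,75,8))
E
```

```text
(no output)
```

View pics/ct.png

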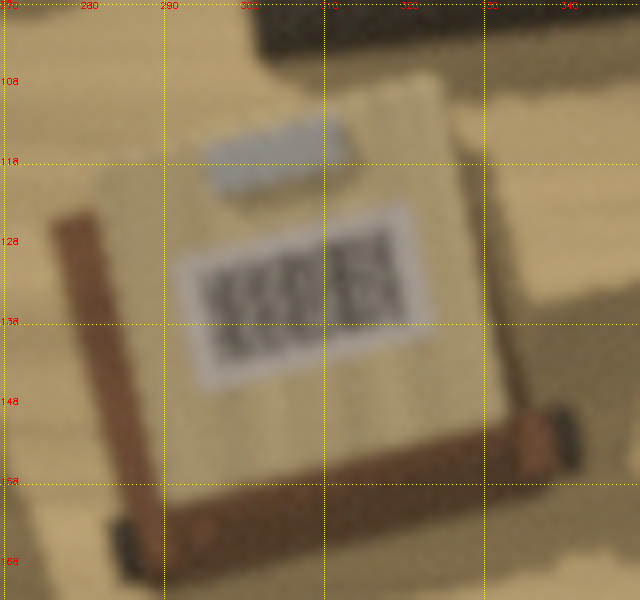

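```bash
python3 - <<'E'
from ov import *
bt=px([(95,170),(438,73),(517,427),(163,505)],270,98,8)
bs=px([(675,820),(427,785),(510,663),(742,690)],154,188,5,400,300) 
lt=px([(175,258),(408,203),(433,333),(207,390)],270,98,8)
kt=px([(130,550),(562,440)],270,98,8); ks=px([(777,695),(490,653)],154,188,5,400,300)
def f(p):
    r,t=Tcard(p); x0,x1,zo,kw,kx=p[4:9]
    B=r.apply(np.array([[x1,66,zo],[x1,-66,zo],[x0,-66,zo],[x0,66,zo]]))+t
    L=r.apply(lab+[78,0,zo])+t
    k=Z(p[2]).apply([[kx,kw,0],[kx,-kw,0]])+t
    e=[match(B,"top",bt),match(B,"scene",bs+0),near(L,"top",lt),near(L,"scene",Cs),match(k,"top",kt),match(k,"scene",ks)]
    return e
for zf in (None,0,5,10):
  g=lambda p:np.r_[np.vstack(f(p)).ravel(),(p[6]-(5 if zf is None else zf))/(4 if zf is None else .1)]
  b=LS(g,[639,-116,.256,.35,4,140,5,80,0],loss='soft_l1'); p=b.x
  r,t=Tcard(p); print(p.round(3),'cost',b.cost.round(2),"label",(r.apply([78,0,p[6]])+t).round(1))
for n,e in zip(["Bt","Bs","Lt","Ls","kt","ks"],f(p)):print(n,e.round(1).tolist())
# scanner/cradle refit
ct=px([(140,38),(40,487),(248,535)],351,154,6); cs=px([(515,357),(781,158)],123,118,5,386)
cr=lambda p,l:Z(p[2]).apply(np.array(l,float))+[p[0],p[1],0]
q=LS(lambda p:np.r_[match(cr(p,[[117.5,52.5,0],[-117.5,52.5,0],[-117.5,-52.5,0]]),"top",ct).ravel(),match(cr(p,[[117.5,52.5,0],[-117.5,52.5,0]]),"scene",cs).ravel(),
  match(scan(p),"top",St).ravel(),match(scan(p)[:3],"scene",Ss[:3]).ravel()],[454,-334,-.27],loss='soft_l1')
print(q.x.round(3),q.fun.reshape(-1,2).round(1).tolist())
E
```

```text
[ 5.73436e+02 -1.33117e+02  2.01000e-01 -9.02000e-01  2.02976e+02
  2.85288e+02  1.03468e+02  8.46580e+01  7.27140e+01] cost 303.97 label [ 641.6 -119.2   33. ]
[ 6.50508e+02 -1.21685e+02  1.70000e-01 -7.52000e-01  1.61147e+02
  2.43458e+02  5.00000e-03  8.46950e+01 -4.20000e+00] cost 328.22 label [ 647.5 -122.2  -23.2]
[ 6.47214e+02 -1.21986e+02  1.73000e-01 -7.60000e-01  1.63416e+02
  2.45488e+02  5.00500e+00  8.46990e+01 -1.02900e+00] cost 325.6 label [ 647.2 -122.   -20.1]
[ 6.43840e+02 -1.22322e+02  1.75000e-01 -7.68000e-01  1.65667e+02
  2.47522e+02  1.00050e+01  8.47030e+01  2.22900e+00] cost 323.0 label [ 646.9 -121.8  -17. ]
Bt [[-2.9, -0.9], [-7.4, 3.8], [-11.7, -28.1], [-7.3, -30.0]]
Bs [[-2.3, 0.8], [4.3, -1.7], [-8.1, -4.6], [-11.2, -0.9]]
Lt [[-1.1, -10.0], [-0.0, -11.4], [-0.6, -3.8], [-0.1, -2.3]]
Ls [[-0.1, -19.9], [-4.8, -19.0], [-3.8, -11.4], [0.2, -13.2]]
kt [[0.2, -3.4], [1.6, -0.5]]
ks [[-1.9, -57.2], [-0.4, -59.3]]
[ 4.53625e+02 -3.36492e+02 -2.59000e-01] [[-0.9, 0.2], [-1.0, 0.4], [-1.3, 0.8], [0.4, 1.7], [0.6, 1.3], [2.1, 0.0], [-0.6, 0.5], [-0.3, -0.5], [2.6, -1.5], [1.6, 0.4], [1.0, 0.3], [0.6, 2.0], [-1.1, -0.1], [-0.7, -1.2]]
```

```bash
python3 - <<'E'
from ov import *
bt=px([(95,170),(438,73),(517,427),(163,505)],270,98,8)
bs=px([(675,520),(427,485),(510,363),(742,390)],154,188,5,400,300)
lt=px([(175,258),(408,203),(433,333),(207,390)],270,98,8)
kt=px([(130,550),(562,440)],270,98,8); ks=px([(777,395),(490,353)],154,188,5,400,300)
def f(p):
    r,t=Tcard(p); x0,x1,zo,kw,kx=p[4:9]
    B=r.apply(np.array([[x1,66,zo],[x1,-66,zo],[x0,-66,zo],[x0,66,zo]]))+t
    L=r.apply(lab+[78,0,zo])+t
    k=Z(p[2]).apply([[0,kw,kx],[0,-kw,kx]])+t
    # bs order: far +y.. in scene +y is right
    return [match(B,"top",bt),match(B[[0,1,2,3]],"scene",bs),near(L,"top",lt),near(L,"scene",Cs),match(k,"top",kt),match(k,"scene",ks)]
for zf in (None,0,5,10):
  g=lambda p:np.r_[np.vstack(f(p)).ravel(),(p[6]-(5 if zf is None else zf))/(4 if zf is None else .1),p[8]/5]
  b=LS(g,[639,-116,.256,.35,4,140,5,80,0]); p=b.x
  r,t=Tcard(p); print(p.round(3),'cost',b.cost.round(2),"label",(r.apply([78,0,p[6]])+t).round(1))
  if zf is None:
    for n,e in zip(["Bt","Bs","Lt","Ls","kt","ks"],f(p)):print(n,e.round(1).tolist())
E
```

```text
[ 6.39093e+02 -1.16151e+02  2.40000e-01  3.54000e-01  1.34990e+01
  1.43828e+02  7.26700e+00  8.45620e+01  1.40400e+00] cost 9.23 label [ 649.4 -113.6   63.9]
Bt [[-0.4, -0.4], [0.4, 0.3], [-0.2, -1.0], [1.3, 0.5]]
Bs [[0.4, -0.1], [-0.4, -0.1], [1.1, -0.2], [-0.4, 0.3]]
Lt [[0.3, -0.4], [-0.2, 0.5], [-0.7, 0.3], [0.4, -0.3]]
Ls [[1.7, 0.2], [0.4, -0.2], [-2.5, -0.2], [-0.4, -0.4]]
kt [[0.1, 0.3], [0.6, -0.3]]
ks [[0.1, -0.3], [0.6, 0.6]]
[ 6.38038e+02 -1.16851e+02  2.44000e-01  4.11000e-01  1.16720e+01
  1.45722e+02  1.20000e-02  8.46260e+01  4.73000e-01] cost 13.86 label [ 649.2 -114.1   61.2]
[ 6.38817e+02 -1.16354e+02  2.41000e-01  3.73000e-01  1.29390e+01
  1.44419e+02  5.00500e+00  8.45790e+01  1.14200e+00] cost 9.75 label [ 649.3 -113.8   63.1]
[ 6.39360e+02 -1.15924e+02  2.39000e-01  3.32000e-01  1.41580e+01
  1.43116e+02  9.99800e+00  8.45450e+01  1.68400e+00] cost 9.2 label [ 649.5 -113.4   64.9]
```

Fits: low label (494, 387, 45) yaw −0.171; card label (649, −114, 64) yaw 0.24, slope ≈0.355; scanner (454, −335.5) yaw −0.265. Now move toward the cradle, high.

Call:
servo_tool(rows=[[1,3.1,3.0,0,0,0,0],[1,3.1,3.0,0,0,0,0],[1,3.1,3.0,0,0,0,0],[1,3.1,3.0,0,0,0,0],[1,3.1,3.0,0,0,0,0],[1,3.1,3.0,0,0,0,0],[1,3.1,3.0,0,0,0,0],[1,3.1,3.0,0,0,0,0],[1,3.1,3.0,0,0,0,0],[1,3.1,3.0,0,0,0,0],[1,3.1,3.0,0,0,0,0],[1,3.1,3.0,0,0,0,0]])

```text
clock: 1.3
position: [431.3, 149.3, 242.2]
ee_rot: [0.99, -0.14, -0.0, -0.0]
contact_force: [1.0, 0.4, 0.9]
gripper_width: 85.6
```

```bash
cat > plan.py <<'E'
from bench import *
import numpy as np
from scipy.spatial.transform import Rotation as R
def tool(yaw,slope=0): # tool axes: x=scanner x, y=-y, z=-z
    return R.from_euler('z',yaw)*R.from_euler('y',-slope)*R.from_euler('x',np.pi)
def plan(pos,rot):
    s=read_state(); q=R.from_quat(s["ee_rot"]); d=np.array(pos)-s["position"]
    print("t",round(s["clock"],1),"pos",s["position"].round(1),"F",s["contact_force"].round(1),"w",round(s["gripper_width"],1),"j",s["joints"].round(2))
    print("shift cm now-axes",(q.inv().apply(d)/10).round(2),"target-axes",(rot.inv().apply(d)/10).round(2),"turn deg",np.degrees((q.inv()*rot).as_rotvec()).round(1))
SC=np.array([454,-335.5,50.]);SY=-.265
def grip_to_tcp(g,rot,k=11): return np.array(g)+rot.apply([0,0,k])   # TCP ahead of grip point
E
python3 -c "
from plan import *
plan([454,-335.5,200],tool(SY))"
```

```text
t 1.3 pos [431.3 149.3 242.2] F [1.  0.4 0.9] w 85.6 j [ 0.69  0.09 -0.38 -0.   -1.09  0.6 ]
shift cm now-axes [15.65 45.94  4.22] target-axes [14.89 46.2   4.22] turn deg [-0.   0.  -0.9]
```

Call:
servo_tool(rows=[[1,1.3,3.84,0,0,0,0],[1,1.3,3.84,0,0,0,0],[1,1.3,3.84,0,0,0,0],[1,1.3,3.84,0,0,0,0],[1,1.3,3.84,0,0,0,0],[1,1.3,3.84,0,0,0,0],[1,1.3,3.84,0,0,0,0],[1,1.3,3.84,0,0,0,0],[1,1.3,3.84,0,0,0,0],[1,1.3,3.84,0,0,0,0],[1,1.3,3.84,2,0,0,0],[1,1.3,3.84,2,0,0,-0.9]])

```text
clock: 2.5
position: [452.7, -336.6, 202.0]
ee_rot: [0.991, -0.133, 0.001, 0.0]
contact_force: [2.1, -0.5, -0.0]
gripper_width: 85.7
```

Call:
servo_tool(rows=[[1,0,0,0,0,0,0],[1,0,0,0,0,0,0]])

```text
clock: 2.7
position: [451.9, -335.4, 201.0]
ee_rot: [0.991, -0.134, -0.001, -0.0]
contact_force: [0.8, 0.7, 0.0]
gripper_width: 85.1
```

```bash
python3 - <<'E'
from plan import *
import cv2
plan([454,-335.5,75],tool(SY))
d=get_image("top"); np.savez("top1.npz",**d)
from h import *
o1=crop("top1",(383,202),80,96,6)
d=get_image("scene"); np.savez("scene1.npz",**d)
o2=crop("scene1",(163,140),80,96,5)
o=np.zeros((576,880,3),np.uint8);o[:,:480]=o1;o[:480,480:]=o2
cv2.imwrite("pics/ap.png",cv2.resize(o,(800,524)))
E
```

```text
t 2.7 pos [ 451.9 -335.4  201. ] F [0.8 0.7 0. ] w 85.1 j [-0.35  0.31 -0.21 -0.   -1.05  1.65]
shift cm now-axes [ 0.24 -0.04 12.6 ] target-axes [ 0.2  -0.05 12.6 ] turn deg [-0.   0.2 -0.2]
```

View pics/ap.png

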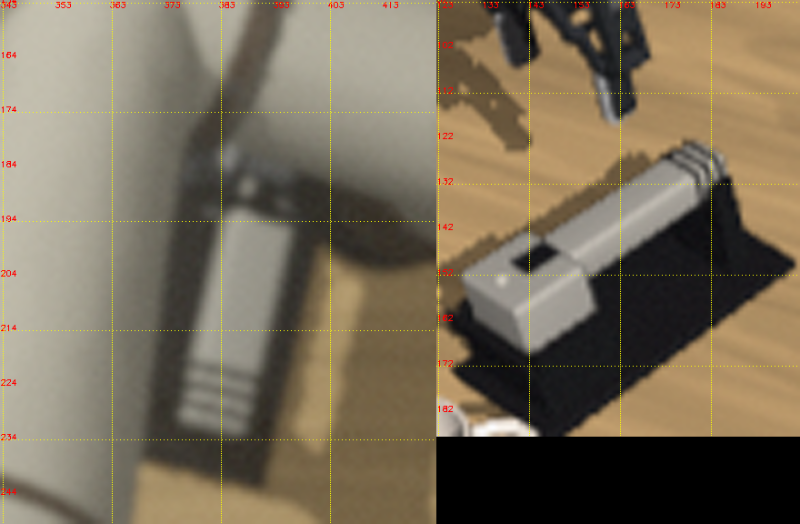

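The gripper hovers open over the handle (handle axis at top ≈(385,215)), lined up. Descend and grip.

Call:
servo_tool(rows=[[1,0.1,0,2,0,0,0],[1,0.1,0,2,0,0,0],[1,0,0,2,0,0,0],[1,0,0,2,0,0,0],[1,0,0,1.5,0,0,0],[1,0,0,1.5,0,0,0],[1,0,0,1,0,0,0],[1,0,0,0.6,0,0,0],[1,0,0,0,0,0,0],[1,0,0,0,0,0,0]])

```text
clock: 3.8
position: [455.2, -335.4, 77.1]
ee_rot: [0.991, -0.132, 0.001, 0.0]
contact_force: [-0.8, 0.9, 0.5]
gripper_width: 85.2
```

Call:
servo_tool(rows=[[0.6,0,0,0,0,0,0],[0.5,0,0,0,0,0,0],[0.4,0,0,0,0,0,0],[0.3,0,0,0,0,0,0],[0,0,0,0,0,0,0],[0,0,0,0,0,0,0],[0,0,0,0,0,0,0],[0,0,0,0,0,0,0],[0,0,0,0,0,0,0],[0,0,0,0,0,0,0]])

```text
clock: 4.8
position: [455.0, -335.7, 76.9]
ee_rot: [0.991, -0.133, 0.001, 0.0]
contact_force: [0.1, -0.8, 4.4]
gripper_width: 33.4
```

```bash
python3 -c "
from plan import *
plan([454,-335.5,75],tool(SY))"
```

```text
t 4.8 pos [ 455.  -335.7   76.9] F [ 0.1 -0.8  4.4] w 33.4 j [-0.35  0.46 -0.35  0.   -0.77  1.65]
shift cm now-axes [-0.11  0.    0.19] target-axes [-0.11  0.    0.19] turn deg [ 0.  -0.1 -0.1]
```

Gripped (33.4 mm). Lift.

Call:
servo_tool(rows=[[0,0,0,-0.5,0,0,0],[0,0,0,-1,0,0,0],[0,0,0,-1.5,0,0,0],[0,0,0,-2,0,0,0],[0,0,0,-2.5,0,0,0],[0,0,0,-2.5,0,0,0],[0,0,0,-2.5,0,0,0],[0,0,0,-2.5,0,0,0],[0,0,0,-2,0,0,0],[0,0,0,-1,0,0,0]])

```text
clock: 5.8
position: [454.8, -335.5, 258.3]
ee_rot: [0.991, -0.133, 0.001, 0.0]
contact_force: [-0.1, -0.1, -1.9]
gripper_width: 33.2
```

```bash
python3 -c "
from plan import *
plan([426.2,398.5,245],tool(-.171))"
```

```text
t 5.8 pos [ 454.8 -335.5  258.3] F [-0.1 -0.1 -1.9] w 33.2 j [-0.35  0.27 -0.12 -0.   -1.18  1.65]
shift cm now-axes [-22.07 -70.06   1.26] target-axes [-15.31 -71.84   1.33] turn deg [ 0.  -0.1 -5.4]
```

Call:
servo_tool(rows=[[0,-0.3,-0.9,0,0,0,0],[0,-0.6,-1.9,0,0,0,0],[0,-0.9,-2.9,0,0,0,0],[0,-1.1,-3.5,0,0,0,0],[0,-1.1,-3.5,0,0,0,0],[0,-1.1,-3.5,0,0,0,0],[0,-1.1,-3.5,0,0,0,0],[0,-1.1,-3.5,0,0,0,0],[0,-1.1,-3.5,0,0,0,0],[0,-1.1,-3.5,0,0,0,0],[0,-1.1,-3.5,0,0,0,0],[0,-1.1,-3.5,0,0,0,0]])

```text
clock: 7.0
position: [437.8, 55.7, 254.8]
ee_rot: [0.991, -0.133, -0.001, 0.001]
contact_force: [0.8, -0.8, -1.1]
gripper_width: 33.2
```

Call:
servo_tool(rows=[[0,-1.1,-3.5,0,0,0,0],[0,-1.1,-3.5,0,0,0,0],[0,-1.1,-3.5,0,0,0,0],[0,-1.1,-3.5,0,0,0,0],[0,-1.1,-3.5,0,0,0,0],[0,-1.1,-3.5,0,0,0,0],[0,-1.1,-3.5,0,0,0,0],[0,-0.9,-2.9,0,0,0,0],[0,-0.6,-2.0,0,0,0,0],[0,-0.3,-0.9,0,0,0,-1.8],[0,0,0,0,0,0,-1.8],[0,0,0,0,0,0,-1.8]])

```text
clock: 8.2
position: [426.5, 371.0, 254.8]
ee_rot: [0.996, -0.084, -0.001, 0.001]
contact_force: [-0.2, 0.2, -1.4]
gripper_width: 33.0
```

Call:
servo_tool(rows=[[0,0,0,0,0,0,0],[0,0,0,0,0,0,0]])

```text
clock: 8.4
position: [427.1, 370.8, 255.7]
ee_rot: [0.996, -0.086, -0.001, 0.001]
contact_force: [-0.7, -0.4, -1.7]
gripper_width: 33.5
```

```bash
python3 - <<'E'
from plan import *
plan([426.2,398.5,172],tool(-.171))
import cv2
for n in("scene","top"):
    d=get_image(n); np.savez(n+"2.npz",**d)
from h import *
# predicted scanner pose from TCP
s=read_state();q=R.from_quat(s["ee_rot"])
def S(P,d=(1,0,26.9)): return s["position"]+q.apply((np.array(P)-d)*[1,-1,-1])
A=[]
for n in("scene2","top2"):
    c=proj(n,S([[30,0,25]]))[0]; w,h,sc=80,100,5
    x,y=int(c[0]-w/2),int(c[1]-h/2); im=np.ascontiguousarray(load(n)[0][max(y,0):y+h,max(x,0):x+w,::-1])
    x=max(x,0);y=max(y,0); o=cv2.resize(im,None,fx=sc,fy=sc,interpolation=cv2.INTER_CUBIC)
    for P,col in(([[40,31,50],[100,31,50],[100,-31,50],[40,-31,50]],(0,0,255)),([[40,31,0],[100,31,0],[100,-31,0],[40,-31,0]],(255,255,0)),([[-100,17,50],[42,17,50],[42,-17,50],[-100,-17,50]],(0,255,0))):
        qq=((proj(n,S(P))-[x,y]+.5)*sc).round().astype(np.int32); cv2.polylines(o,[qq],True,col,1)
    A.append(o[:500,:400])
cv2.imwrite("pics/hold.png",np.hstack([cv2.copyMakeBorder(a,0,500-a.shape[0],0,400-a.shape[1],0) for a in A]))
E
```

```text
t 8.4 pos [427.1 370.8 255.7] F [-0.7 -0.4 -1.7] w 33.5 j [ 1.    0.28 -0.12 -0.   -1.18  0.4 ]
shift cm now-axes [-0.56 -2.72  8.36] target-axes [-0.56 -2.71  8.37] turn deg [ 0.1  0.1 -0.1]
```

View pics/hold.png

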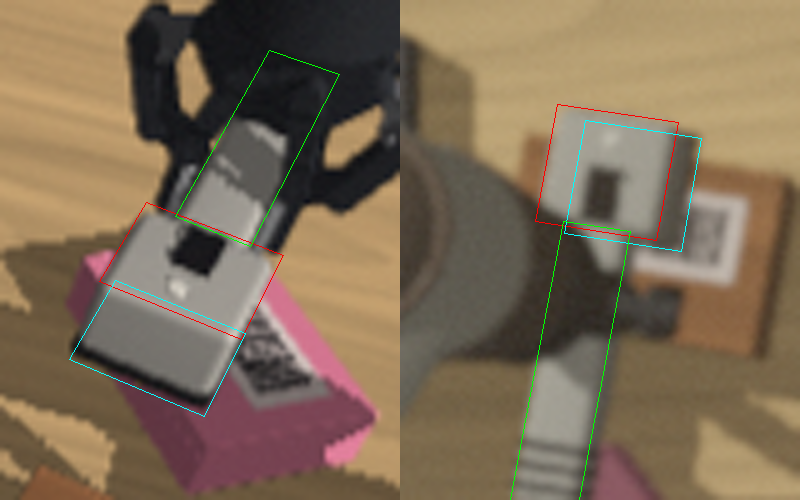

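The held scanner matches the prediction within about a pixel in both views; the low box is still in place. Go to the first scan pose and correct.

Call:
servo_tool(rows=[[0,-0.1,-0.5,1.2,0,0,0],[0,-0.1,-0.6,2,0,0,0],[0,-0.1,-0.6,2,0,0,0],[0,-0.1,-0.6,1.8,0,0,0],[0,-0.1,-0.4,1,0,0,0],[0,-0.1,0,0.4,0,0,0],[0,0,0,0,0,0,0],[0,0,0,0,0,0,0],[0,0,0,0,0,0,0],[0,0,0,0,0,0,0]])

```text
clock: 9.5
position: [426.5, 399.3, 173.2]
ee_rot: [0.996, -0.086, 0.0, -0.001]
contact_force: [-0.3, -1.1, -2.1]
gripper_width: 33.6
```

```bash
python3 -c "
from plan import *
plan([426.2,398.5,172],tool(-.171))"
```

```text
t 9.5 pos [426.5 399.3 173.2] F [-0.3 -1.1 -2.1] w 33.6 j [ 1.03  0.37 -0.19  0.   -1.    0.37]
shift cm now-axes [-0.02  0.09  0.12] target-axes [-0.02  0.09  0.12] turn deg [-0.1 -0.  -0.1]
```

Within 1.5 mm; hold 1.8 s, then rise.

Call:
servo_tool(rows=[[0,0,0.05,0.1,0,0,0],[0,0,0,0,0,0,0],[0,0,0,0,0,0,0],[0,0,0,0,0,0,0],[0,0,0,0,0,0,0],[0,0,0,0,0,0,0],[0,0,0,0,0,0,0],[0,0,0,0,0,0,0],[0,0,0,0,0,0,0],[0,0,0,0,0,0,0],[0,0,0,0,0,0,0],[0,0,0,0,0,0,0]])

```text
clock: 10.7
position: [426.2, 398.7, 171.3]
ee_rot: [0.996, -0.086, 0.0, -0.0]
contact_force: [-0.6, 0.2, -2.2]
gripper_width: 33.4
```

Call:
servo_tool(rows=[[0,0,0,0,0,0,0],[0,0,0,0,0,0,0],[0,0,0,0,0,0,0],[0,0,0,0,0,0,0],[0,0,0,0,0,0,0],[0,0,0,0,0,0,0]])

```text
clock: 11.3
position: [426.2, 398.7, 171.3]
ee_rot: [0.996, -0.086, -0.0, -0.0]
contact_force: [-0.1, 0.1, -2.1]
gripper_width: 33.5
```

```bash
python3 - <<'E'
from plan import *
r=tool(.24,.355)
L=np.array([649.4,-113.6,63.9]); t=L+r.apply([-69,0,-(100+26.9)])
print(t.round(1),np.round(r.apply([0,0,1]),2))
plan(t-r.apply([0,0,60]),r)   # 60 mm further back
plan([t[0],t[1],262],tool(.24))
E
```

```text
[ 543.7 -139.5  158.9] [ 0.34  0.08 -0.94]
t 11.3 pos [426.2 398.7 171.3] F [-0.1  0.1 -2.1] w 33.5 j [ 1.03  0.37 -0.2  -0.   -1.    0.37]
shift cm now-axes [18.87 51.85 -4.39] target-axes [-1.72 55.07 -5.31] turn deg [  4.2  20.1 -23.3]
t 11.3 pos [426.2 398.7 171.3] F [-0.1  0.1 -2.1] w 33.5 j [ 1.03  0.37 -0.2  -0.   -1.    0.37]
shift cm now-axes [20.78 51.01 -9.07] target-axes [-1.38 55.07 -9.07] turn deg [ -0.    0.  -23.6]
```

Call:
servo_tool(rows=[[0,0,0,-1,0,0,-3],[0,0,0,-2,0,0,-4],[0,0,0,-2,0,0,-4],[0,0,0,-2,0,0,-4],[0,0,0,-1.5,0,0,-4],[0,0,0,-0.5,0,0,-4.6],[0,0,1,0,0,0,0],[0,0,2,0,0,0,0],[0,0,3,0,0,0,0],[0,-0.1,3.5,0,0,0,0],[0,-0.1,3.5,0,0,0,0],[0,-0.1,3.5,0,0,0,0]])

```text
clock: 12.5
position: [462.1, 234.5, 260.5]
ee_rot: [0.993, 0.119, -0.001, 0.001]
contact_force: [1.7, 0.2, -2.6]
gripper_width: 33.3
```

Call:
servo_tool(rows=[[0,-0.1,3.5,0,0,0,0],[0,-0.1,3.5,0,0,0,0],[0,-0.1,3.5,0,0,0,0],[0,-0.1,3.5,0,0,0,0],[0,-0.1,3.5,0,0,0,0],[0,-0.1,3.5,0,0,0,0],[0,-0.1,3.5,0,0,0,0],[0,-0.1,3.5,0,0,0,0],[0,-0.1,3.5,0,0,0,0],[0,-0.1,3.5,0,0,0,0],[0,0,2.5,0,0,0,0],[0,0,1,0,0,0,0]])

```text
clock: 13.7
position: [543.0, -141.8, 260.3]
ee_rot: [0.993, 0.117, -0.001, -0.0]
contact_force: [-0.0, 1.4, -2.9]
gripper_width: 32.6
```

Call:
servo_tool(rows=[[0,0,0,0,0,4,0],[0,0,0,0,0,5,0],[0,0,0,0,0,5,0],[0,0,0,0,0,4,0],[0,0,0,0,0,2.3,0],[0,0,0,0,0,0,0],[0,0,0,0,0,0,0]])

```text
clock: 14.4
position: [543.6, -138.9, 261.1]
ee_rot: [0.977, 0.118, 0.174, -0.021]
contact_force: [1.0, 0.0, -0.9]
gripper_width: 33.3
```

```bash
python3 - <<'E'
from plan import *
r=tool(.24,.355)
plan([543.7,-139.5,158.9],r)
E
```

```text
t 14.4 pos [ 543.6 -138.9  261.1] F [ 1.   0.  -0.9] w 33.3 j [-0.01  0.13 -0.3  -0.12 -0.81  1.89]
shift cm now-axes [-3.53  0.06  9.59] target-axes [-3.55  0.06  9.59] turn deg [ 0.   0.1 -0. ]
```

Call:
servo_tool(rows=[[0,-0.4,0,1,0,0,0],[0,-0.7,0,2,0,0,0],[0,-0.8,0,2,0,0,0],[0,-0.7,0,2,0,0,0],[0,-0.6,0,1.6,0,0,0],[0,-0.3,0,0.9,0,0,0],[0,0,0,0,0,0,0],[0,0,0,0,0,0,0],[0,0,0,0,0,0,0],[0,0,0,0,0,0,0]])

```text
clock: 15.4
position: [545.0, -138.6, 161.1]
ee_rot: [0.977, 0.118, 0.176, -0.021]
contact_force: [0.1, 0.0, -1.9]
gripper_width: 33.3
```

```bash
python3 - <<'E'
from plan import *
r=tool(.24,.355)
plan([543.7,-139.5,158.9],r)
import cv2
d=get_image("scene"); np.savez("scene3.npz",**d)
cv2.imwrite("pics/card.png",cv2.resize(d["image"][100:280,80:320,::-1],(800,600),interpolation=cv2.INTER_CUBIC))
E
```

```text
t 15.4 pos [ 545.  -138.6  161.1] F [ 0.1  0.  -1.9] w 33.3 j [-0.01  0.24 -0.43 -0.16 -0.57  1.94]
shift cm now-axes [-0.22  0.05  0.16] target-axes [-0.22  0.05  0.16] turn deg [ 0.  -0.1  0. ]
```

View pics/card.png

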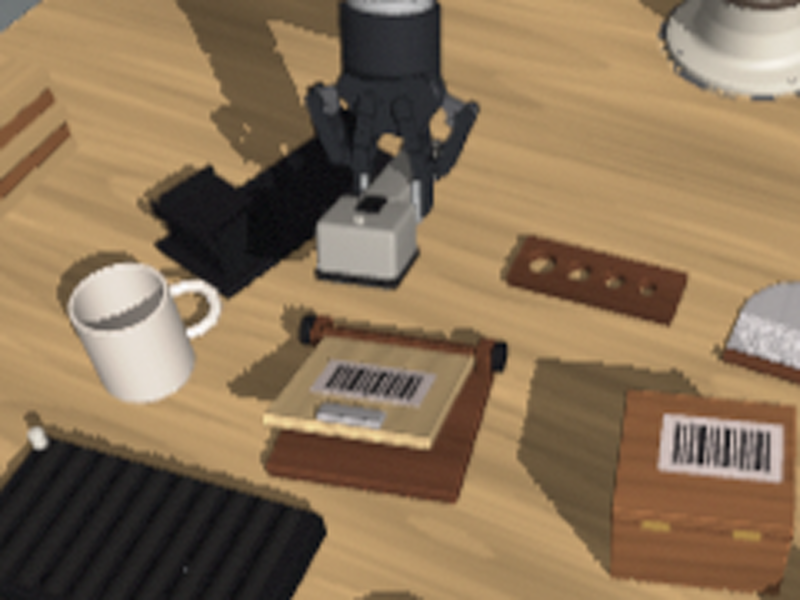

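The scanner head (368,240) is square to the board's label (375,382), and nothing is disturbed. Correct 2 mm and hold.

Call:
servo_tool(rows=[[0,-0.2,0.05,0.15,0,0,0],[0,0,0,0,0,0,0],[0,0,0,0,0,0,0],[0,0,0,0,0,0,0],[0,0,0,0,0,0,0],[0,0,0,0,0,0,0],[0,0,0,0,0,0,0],[0,0,0,0,0,0,0],[0,0,0,0,0,0,0],[0,0,0,0,0,0,0],[0,0,0,0,0,0,0],[0,0,0,0,0,0,0]])

```text
clock: 16.65
position: [543.3, -139.4, 158.0]
ee_rot: [0.977, 0.118, 0.175, -0.021]
contact_force: [-0.2, -0.3, -2.6]
gripper_width: 33.8
```

Call:
servo_tool(rows=[[0,0,0,0,0,0,0],[0,0,0,0,0,0,0],[0,0,0,0,0,0,0],[0,0,0,0,0,0,0],[0,0,0,0,0,0,0],[0,0,0,0,0,0,0]])

```text
clock: 17.25
position: [543.3, -139.4, 158.0]
ee_rot: [0.977, 0.118, 0.175, -0.021]
contact_force: [-0.6, -0.0, -1.4]
gripper_width: 33.1
```

Call:
servo_tool(rows=[[0,0.5,0,-1.5,0,0,0],[0,0.8,0,-2.5,0,0,0],[0,0.8,0,-2.5,0,0,0],[0,0.8,0,-2.5,0,0,0],[0,0.4,0,-1,0,0,0],[0,0,0,0,0,-4,0],[0,0,0,0,0,-5,0],[0,0,0,0,0,-5,0],[0,0,0,0,0,-4,0],[0,0,0,0,0,-2.3,0],[0,0,0,0,0,0,0]])

```text
clock: 18.35
position: [540.4, -139.8, 261.5]
ee_rot: [0.993, 0.12, -0.001, -0.0]
contact_force: [-0.7, 0.7, -2.5]
gripper_width: 32.9
```

```bash
python3 - <<'E'
from plan import *
plan([455,-335.7,250],R.from_quat([.991,-.133,.0005,0]))
E
```

```text
t 18.4 pos [ 540.4 -139.8  261.5] F [-0.7  0.7 -2.5] w 32.9 j [ 0.04  0.26 -0.13 -0.   -1.19  1.77]
shift cm now-axes [-12.96  16.99   1.16] target-axes [-3.08 21.15  1.15] turn deg [-0.   0.2 29.1]
```

Call:
servo_tool(rows=[[0,0,0,0,0,0,3],[0,0,0,0,0,0,6],[0,0,0,0,0,0,6],[0,0,0,0,0,0,6],[0,0,0,0,0,0,6],[0,0,0,0,0,0,2.1],[0,-0.2,1,0,0,0,0],[0,-0.4,3,0,0,0,0],[0,-0.5,3.5,0,0,0,0],[0,-0.5,3.5,0,0,0,0],[0,-0.5,3.5,0,0,0,0],[0,-0.5,3.5,0,0,0,0]])

```text
clock: 19.55
position: [465.5, -308.5, 263.0]
ee_rot: [0.991, -0.133, 0.0, -0.0]
contact_force: [1.0, -0.3, -1.4]
gripper_width: 33.5
```

Call:
servo_tool(rows=[[0,-0.3,2.1,0,0,0,0],[0,-0.2,1,0,0,0,0],[0,0,0,2,0,0,0],[0,0,0,2.5,0,0,0],[0,0,0,2,0,0,0],[0,0,0,0.5,0,0,0],[0,0,0,0,0,0,0],[0,0,0,0,0,0,0],[0,0,0,0,0,0,0]])

```text
clock: 20.45
position: [454.7, -335.8, 194.6]
ee_rot: [0.991, -0.133, 0.001, 0.0]
contact_force: [-0.7, 0.9, -2.4]
gripper_width: 33.5
```

```bash
python3 - <<'E'
from plan import *
for i in range(1): plan([455,-335.7,77],R.from_quat([.991,-.133,.0005,0]))
E
```

```text
t 20.4 pos [ 454.7 -335.8  194.6] F [-0.7  0.9 -2.4] w 33.5 j [-0.35  0.32 -0.21  0.   -1.03  1.65]
shift cm now-axes [-1.000e-02 -3.000e-02  1.176e+01] target-axes [ 1.000e-02 -2.000e-02  1.176e+01] turn deg [ 0.  -0.1 -0. ]
```

Call:
servo_tool(rows=[[0,0,0,1.5,0,0,0],[0,0,0,2,0,0,0],[0,0,0,2,0,0,0],[0,0,0,2,0,0,0],[0,0,0,1.5,0,0,0],[0,0,0,1,0,0,0],[0,0,0,0.5,0,0,0],[0,0,0,0.4,0,0,0],[0,0,0,0.3,0,0,0],[0,0,0,0,0,0,0],[0,0,0,0,0,0,0],[0,0,0,0,0,0,0]])

```text
clock: 21.65
position: [454.2, -335.7, 81.7]
ee_rot: [0.991, -0.133, 0.0, 0.0]
contact_force: [0.1, 0.3, -2.2]
gripper_width: 33.4
```

```bash
python3 - <<'E'
from plan import *
plan([455,-335.7,77],R.from_quat([.991,-.133,.0005,0]))
import cv2
d=get_image("scene"); np.savez("scene4.npz",**d)
cv2.imwrite("pics/down.png",cv2.resize(d["image"][90:210,100:260,::-1],(800,600),interpolation=cv2.INTER_CUBIC))
E
```

```text
t 21.6 pos [ 454.2 -335.7   81.7] F [ 0.1  0.3 -2.2] w 33.4 j [-0.35  0.45 -0.34  0.   -0.78  1.65]
shift cm now-axes [ 0.08 -0.02  0.47] target-axes [ 0.08 -0.02  0.47] turn deg [ 0.   0.  -0.1]
```

View pics/down.png

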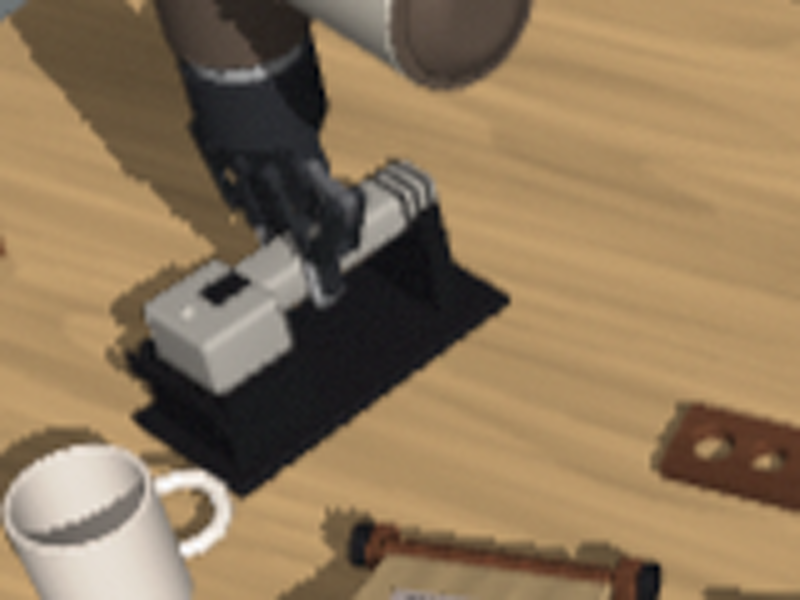

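It sits between the lips and cheeks with no contact yet, about 5 mm up. Ease down.

Call:
servo_tool(rows=[[0,0.05,0,0.1,0,0,0],[0,0,0,0.1,0,0,0],[0,0,0,0.1,0,0,0],[0,0,0,0.1,0,0,0],[0,0,0,0.05,0,0,0],[0,0,0,0,0,0,0],[0,0,0,0,0,0,0],[0,0,0,0,0,0,0]])

```text
clock: 22.5
position: [454.4, -335.7, 76.9]
ee_rot: [0.991, -0.133, 0.0, 0.0]
contact_force: [-0.6, 1.1, 1.1]
gripper_width: 33.1
```

Call:
servo_tool(rows=[[0,0,0,0.05,0,0,0],[0,0,0,0.05,0,0,0],[0,0,0,0,0,0,0],[0,0,0,0,0,0,0],[0,0,0,0,0,0,0]])

```text
clock: 23.0
position: [454.4, -335.7, 76.9]
ee_rot: [0.991, -0.133, 0.0, 0.0]
contact_force: [-2.4, 2.9, 7.5]
gripper_width: 33.2
```

Call:
servo_tool(rows=[[0.45,0,0,0,0,0,0],[0.5,0,0,0,0,0,0],[0.6,0,0,0,0,0,0],[0.8,0,0,0,0,0,0],[1,0,0,0,0,0,0],[1,0,0,0,0,0,0],[1,0,0,0,0,0,0],[1,0,0,0,0,0,0]])

```text
clock: 23.8
position: [454.4, -335.7, 75.7]
ee_rot: [0.991, -0.134, -0.0, 0.0]
contact_force: [0.7, 0.2, 0.5]
gripper_width: 85.5
```

Call:
servo_tool(rows=[[1,0,0,-0.5,0,0,0],[1,0,0,-1,0,0,0],[1,0,0,-1.5,0,0,0],[1,0,0,-2,0,0,0],[1,0,0,-3,0,0,0],[1,0,0,-3,0,0,0],[1,0,0,-3,0,0,0],[1,0,0,-3,0,0,0],[1,0,0,-2,0,0,0],[1,0,0,0,0,0,0]])

```text
clock: 24.8
position: [455.8, -336.5, 270.5]
ee_rot: [0.991, -0.133, 0.004, 0.002]
contact_force: [0.1, -0.4, 0.3]
gripper_width: 85.3
```

```bash
python3 - <<'E'
from bench import *
import cv2,numpy as np
d=get_image("scene"); np.savez("scene5.npz",**d); a=np.load("scene.npz")["image"]; b=d["image"]
A=np.hstack([cv2.resize(x[115:205,110:230,::-1],(400,300),interpolation=cv2.INTER_CUBIC) for x in(a,b)])
B=np.hstack([cv2.resize(x[:,:,::-1],(400,300)) for x in(a,b)])
cv2.imwrite("pics/end.png",np.vstack([A,B]))
E
```

```text
(no output)
```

View pics/end.png

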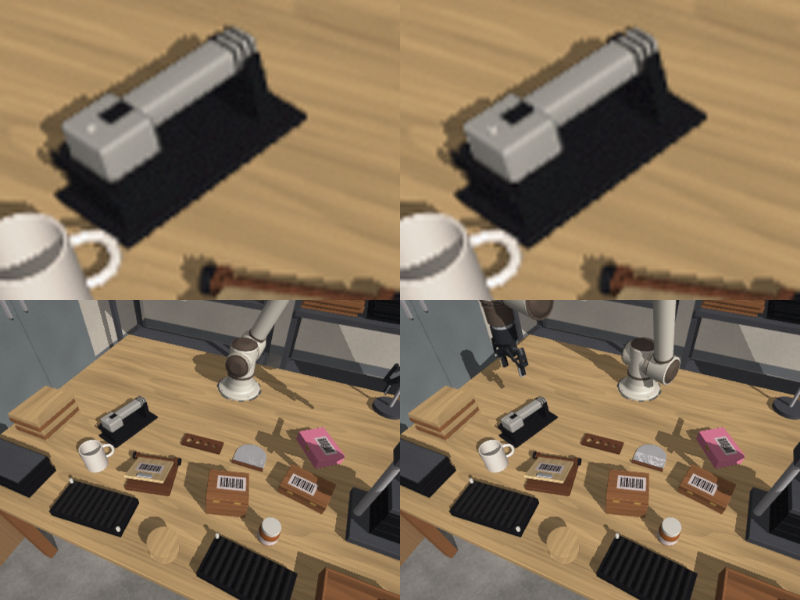

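The scanner lies in the cradle exactly as before, everything else unmoved, and the gripper is clear.

```bash
python3 -c "
from bench import *
print(job_done())"
```

```text
the job is handed in; nothing more can be done
None
```

The scanner has read the low cigar box's label first, then the job-card board's label, and is back in its cradle, window down and the same way round. I handed the job in at about 25 s of the 61 s limit.

- **Low box scan:** the arm held still for about 1.8 s at the pose I had worked out. The tool was within about 1 mm of it.
- **Board scan:** the arm held still for about 1.8 s, with the tool within about 1 mm of the planned pose. I took the board's slope as 0.355 rad. The camera fits gave 0.33 to 0.41 depending on an assumed label height, so the angle to that label is good to only about 2–3°.
- **Remaining scan error:** adding the camera calibration and where the scanner sits in the grip, the aim could be off by about 2–3 mm. The interface gives no signal that a scan was read, so I could not confirm either one directly.
- **Return to cradle:** I let go only after feeling contact (about 7 N upward), at the same height as when I picked it up.
- **Last picture:** compared with the first picture by eye, the scanner lies as it did before. The boxes, board and other items look unmoved, and the gripper is well clear.

No check failed. The largest external force shown by the tool at the end of any move was about 8 N.

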